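# Seat the keyed tube block in the dry-block heater

## Task

Put the tube block that has a single rib into the square well of the white heater: pick it up by its black handle, turn it so that its rib points into the well's notch, and lower it until it sits flat on the floor of the well, letting go only when it is down. Leave the other tube block, the one with two ribs, standing where it is.

Things in the scene. Friction and masses are not known exactly. Their poses are not given: they have to be found in the camera images.
- heater: low white box with an open well, fixed. Origin on the worktop under the well's centre; z up. Box: 98 mm to -x, 66 to +x, 66 to each side, 44 high; display and keys near its -x edge. Well: 68 x 68 mm square, aluminium-lined, floor at z 14 mm, rim at z 45.5 mm; a notch 34 mm wide in the middle of its -x side, equally deep, ends 56 mm from the centre
- block_one: loose aluminium tube block, 0.35 kg, with ONE rib: body 58 x 58 x 42 mm, four bores in its top. Origin: centre of the body's underside; z up. Rib along its -x, 18 mm wide, full height, tip 47 mm from centre. Black bar handle mid-top, 12 mm thick (y), 34 long (x), z 42 to 76 mm. Seated right, its axes match the heater's
- block_two: the other tube block: same body, handle, origin and axes, but TWO ribs, on opposite sides (its -x and +x); does not fit the well, stays where it is
Not all that is in view belongs to the job. Leave any yellow look-alike of the block_one alone.

How it is judged:
By the outcome, as a careful person would: the job done as asked, in the order asked, and still so for the second after the job is handed in, with the robot touching nothing.
It also fails if it takes over 38 s, if anything falls off the work surface, if the arm or the gripper's body presses on something with over 40 N, if the wrist force passes 120 N, or if a joint passes its speed limit or range.

## Robot

A 6-joint arm with a two-finger parallel gripper is mounted at the origin on a cart in front of the work surface, level with it; the furniture and walls round the work are solid. World frame = base frame: x ahead of the robot, y to its left, z up, the work surface at z = 0. Lengths are in m, angles in rad, forces in N, time in s.
With the tool pointing down it reaches from about 0.3 to 0.85 m from the base axis. Payload 4.2 kg.
Tool frame: the origin (TCP) lies at the centre of the arm's flange, where the gripper is bolted on; the fingertips stand 191 mm ahead of it and the grasp point (between the pads) lies 172 mm ahead of it; z points along the fingers, y is the direction in which the jaws open and shut (so a half turn about z gives the same grasp; the last joint's range is limited). The gripper opens to 91 mm and grips with 3 to 60 N. Pads are 32 mm wide; open, the fingers measure 118 mm over their backs; the gripper's body (76 mm by 178 mm) begins 60 mm behind the grasp point.
Start: joints at [-1.233, 0.32, 1.565, -0, 1.257, -0.02], TCP at [0.201, -0.539, 0.405] pointing down, gripper open.
Joint ranges: [-3.11, 3.11], [-0.84, 2.01], [0.21, 2.61], [-1.34, 4.49], [0.05, 2.63], [-2.56, 2.56]. Speed limits (rad/s): [2.57, 2.57, 3.14, 3.14, 3.14, 3.14].

## Interface

Orientations are given as [roll, pitch, yaw] about the fixed x, y, z axes, in that order (R = Rz(yaw) Ry(pitch) Rx(roll)).
In Python, from bench import ctrl, viewer, workorder gives the robot as it stands. The module is installed in compiled form; this text tells all that it offers.
- The arm moves only by the tool drive_tool, never from a script. Its argument "motion" is a list of rows, each a list of 7 numbers: the shift along the tool's x, y, z in cm, then the turn, a rotation vector about the tool's x, y, z in units of 5 degrees (1.0 is 5 degrees), then the closure, from 0 (fully open) to 1 (shut). In form: [[tx, ty, tz, ax, ay, az, grip], ...]. A call has 1 to 8 rows; each row shifts and turns the commanded pose from where the row before left it, along the tool's axes as they then stand; what a row does not reach is not made up. A row lasts 1/10 s, in which the tool goes at most 50 mm and 8.59 degrees, less where a joint would pass 70% of its speed; a pose out of reach is approached as far as the arm can. A call with a gripper value outside its range is refused whole. The fingers move at their own pace and stop on an object; the grip force is fixed at half the most. Time passes only in rows, so rows that do not move let the fingers close. It gives the time, the measured TCP pose, the force and the opening at its end, in the units of the state.
- ctrl.read_state(): the state, without advancing time (a new reading comes with each control period).
- viewer.grab_frame(name): name is "scene" or "top" or "wrist"; returns the picture (400x640x3 uint8, red, green, blue); there is no depth.
- viewer.get_calibration(name): a dict with "intrinsics" (3x3 intrinsics, pixels), "k1" (the pictures are not rectified: a ray, as slopes to the right and down, at radius r is drawn at 1 + k1 r^2 times it, then the intrinsics apply), "R" (3x3) and "t" (3): a world point X has camera coordinates R X + t. Camera axes: x right, y down, z forward; pixel columns grow to the right and rows downward; lengths in m; the calibration is good to about 2 mm. A picture is of the moment at which its call begins: read the wrist's pose just before it. get_calibration takes no time and is no camera call; for the wrist camera it gives the pose at the moment of the call.
- workorder.finish_job(): hands the job in, once; it reports no verdict.
The state is a dict: "time_s": time; "qpos": joint angles; "dq": joint speeds; "tau": joint torques, N m; "eef_pos": TCP position; "orientation": TCP orientation; "force": force on the tool from outside, world axes, zero at the start; "torque": the same for the moment, N m; "grip_width": opening from 0.0 (shut) to 1.0 (fully open).
Only numpy, scipy, OpenCV 4.12 (cv2) and the standard library are available. Lean on these libraries where they do the work, as an engineer would, in place of code of your own. Each camera call takes 0.05 s, during which the arm holds its last target. There are 200 camera calls.

## Working session

There is one attempt and no reset: what is moved stays moved. The work goes in short steps, Python scripts to look and compute and a tool call to move; the robot and the scene stay as the last step left them, time stands still between calls to the robot, and variables do not carry over. Pictures are saved under pics/ and viewed, about 8 in all and at most 12, crops included, and the job is handed in when it is done.

Besides the shell and the picture viewer there is one more tool, called after "Call:" in YAML: its name, and indented under it one key for each argument. drive_tool: Moves the arm, as the interface text tells. Its arguments: {"type":"object","properties":{"motion":{"type":"array","items":{"type":"array","items":{"type":"number"}}}},"required":["motion"]}

```bash
mkdir -p pics; cat > h.py <<'E'
import numpy as np,cv2
from bench import ctrl,viewer,workorder
def grab(n,f):
    c=viewer.get_calibration(n);im=viewer.grab_frame(n);cv2.imwrite('pics/'+f,im[:,:,::-1]);return c,im
def ray2z(c,uv,z):
    K=np.array(c['intrinsics']);k=c['k1'];R=np.array(c['R']);t=np.array(c['t'])
    d=cv2.undistortPoints(np.array(uv,float).reshape(-1,1,2),K,np.array([k,0,0,0.]))[:,0]
    out=[]
    o=-R.T@t
    for a in d:
        r=R.T@np.array([a[0],a[1],1]);out.append(o+r*(z-o[2])/r[2])
    return np.array(out)
def proj(c,X):
    R=np.array(c['R']);t=np.array(c['t'])
    return cv2.projectPoints(np.array(X,float).reshape(-1,1,3),cv2.Rodrigues(R)[0],t,np.array(c['intrinsics']),np.array([c['k1'],0,0,0.]))[0][:,0]
E
python3 - <<'E'
from h import *
s=ctrl.read_state();print(s)
a=grab('scene','s0.png');b=grab('top','t0.png')
for c in(a[0],b[0]):print(c)
E
```

```text
{'time_s': 0.0, 'qpos': array([-1.23299205e+00,  3.20301973e-01,  1.56568028e+00,  5.11395479e-06,
        1.25737969e+00, -2.00159361e-02]), 'dq': array([ 0.00184278, -0.00077913, -0.00031772, -0.0014343 ,  0.00090305,
        0.00234461]), 'tau': array([-2.95996848e-03, -4.12464523e+01, -2.31976140e+01,  7.25489692e-02,
        4.58999164e-02, -1.49017606e-04]), 'eef_pos': array([ 0.20132231, -0.53842801,  0.40391371]), 'orientation': array([-3.13982381e+00, -4.02728318e-05,  3.57818597e-01]), 'force': array([-0.8599848 , -0.15523364,  0.49750583]), 'torque': array([ 0.02376186,  0.01335214, -0.03490053]), 'grip_width': 0.9983352507570448}
{'intrinsics': array([[363.38334528,   0.        , 318.08886975],
       [  0.        , 363.38334528, 197.7100814 ],
       [  0.        ,   0.        ,   1.        ]]), 'k1': -0.06475079453313488, 'R': array([[-0.6550842 , -0.75554228,  0.0045333 ],
       [-0.3232186 ,  0.27480963, -0.90554371],
       [ 0.68293076, -0.59467262, -0.42422876]]), 't': array([0.19935132, 0.18767134, 0.83801086])}
{'intrinsics': array([[516.91230859,   0.        , 319.17413433],
       [  0.        , 516.91230859, 198.95714277],
       [  0.        ,   0.        ,   1.        ]]), 'k1': -0.08868831705393042, 'R': array([[ 0.00820162, -0.99994051, -0.00719136],
       [-0.9989603 , -0.00787064, -0.04490404],
       [ 0.04484476,  0.00755217, -0.99896542]]), 't': array([-0.08380277,  0.38246887,  1.64141769])}
```

View pics/t0.png

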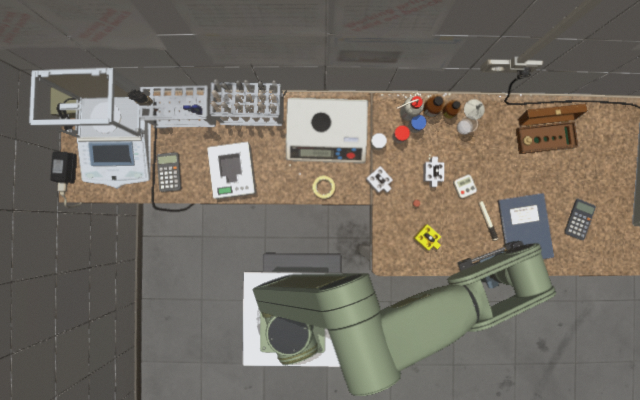

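View pics/s0.png

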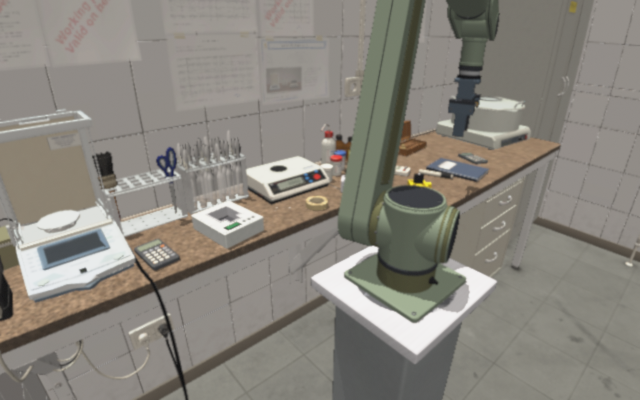

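The top view shows the heater around (232,170), with its display side and notch facing the robot. There are two metal blocks at (379,180) and (434,171), and the yellow look-alike at (428,238). I'll enlarge the middle.

```bash
python3 - <<'E'
from h import *
im=cv2.imread('pics/t0.png')
A=cv2.resize(im[135:205,200:265],None,fx=6,fy=6,interpolation=cv2.INTER_CUBIC)
B=cv2.resize(im[150:200,360:460],None,fx=4,fy=4,interpolation=cv2.INTER_CUBIC)
o=np.zeros((420,800,3),np.uint8);o[:,:390]=A;o[:200,395:795]=B;cv2.imwrite('pics/t0z.png',o)
c=viewer.get_calibration('top')
print(ray2z(c,[[379,180],[434,171]],.05),ray2z(c,[[232,166]],.045))
print(viewer.get_calibration('wrist'))
E
```

```text
[[ 0.44188041 -0.26705041  0.05      ]
 [ 0.47162108 -0.43948784  0.05      ]] [[0.48298667 0.19377429 0.045     ]]
{'intrinsics': array([[345.85085804,   0.        , 314.92112437],
       [  0.        , 345.85085804, 198.96875338],
       [  0.        ,   0.        ,   1.        ]]), 'k1': -0.04270335979919183, 'R': array([[ 3.49790279e-01, -9.36827725e-01, -7.58516335e-04],
       [-8.99344803e-01, -3.36021520e-01,  2.79765014e-01],
       [-2.62346499e-01, -9.71769145e-02, -9.60068207e-01]]), 't': array([-0.57530131, -0.02969651,  0.39165473])}
```

View pics/t0z.png

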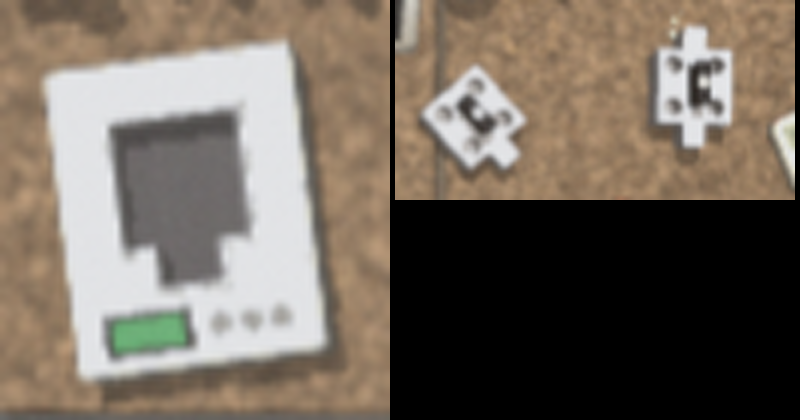

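Call:
drive_tool:
  motion:
    - [3.6,-1.9,0,0,0,0,0]
    - [4,-2.1,0,0,0,0,0]
    - [4,-2.1,0,0,0,0,0]
    - [4,-2.1,0,0,0,0,0]
    - [4,-2.1,0,0,0,0,0]
    - [4,-2.1,0,0,0,0,0]
    - [4,-2.1,0,0,0,0,0]
    - [4,-2.1,0,0,0,0,0]

```text
time_s: 0.9
eef_pos: [0.4401, -0.2708, 0.4045]
orientation: [-3.141, 0.0, 0.358]
force: [0.4, -0.9, -0.2]
grip_width: 0.999
```

Call:
drive_tool:
  motion:
    - [0,0,0,0,0,-1.5,0]
    - [0,0,0,0,0,-1.5,0]
    - [0,0,0,0,0,-1.5,0]
    - [0,0,0,0,0,0,0]
    - [0,0,0,0,0,0,0]

```text
time_s: 1.4
eef_pos: [0.4391, -0.2724, 0.4045]
orientation: [-3.141, 0.0, 0.748]
force: [-0.0, 0.4, -0.8]
grip_width: 1.003
```

```bash
python3 - <<'E'
from h import *
s=ctrl.read_state();print(s['time_s'],s['eef_pos'],s['orientation'])
c,im=grab('wrist','w0.png');np.savez('pics/w0c.npz',**c)
print(-np.array(c['R']).T@c['t'])
# heater box from the top view, corners at z .044
c=viewer.get_calibration('top')
P=ray2z(c,np.array([[45,75],[290,42],[328,345],[82,380]])/6+[200,135],.044)
m=P.mean(0);e=[P[0]-P[3],P[1]-P[2],];f=[P[0]-P[1],P[3]-P[2]]
print(m,[np.linalg.norm(v) for v in e+f],[np.degrees(np.arctan2(v[1],v[0])) for v in e],[np.degrees(np.arctan2(v[1],v[0]))-90 for v in f])
W=ray2z(c,np.array([[111,124],[238,108],[252,236],[125,251]])/6+[200,135],.0455);print(W,W.mean(0))
E
```

```text
1.4 [ 0.4391493  -0.27244181  0.40448662] [-3.14108708e+00  1.33935700e-04  7.47651727e-01]
[ 0.49891885 -0.21862222  0.38435443]
[0.47044286 0.19697016 0.044     ] [np.float64(0.16210243968564916), np.float64(0.16074269061134652), np.float64(0.13056971206745738), np.float64(0.13045909018607432)] [np.float64(8.067070469216961), np.float64(8.026452776795992)] [np.float64(7.908921838124854), np.float64(8.505992451399251)]
[[0.51538814 0.23706588 0.0455    ]
 [0.52413458 0.17017464 0.0455    ]
 [0.45685726 0.16167203 0.0455    ]
 [0.44857239 0.22839327 0.0455    ]] [0.48623809 0.19932646 0.0455    ]
```

View pics/w0.png

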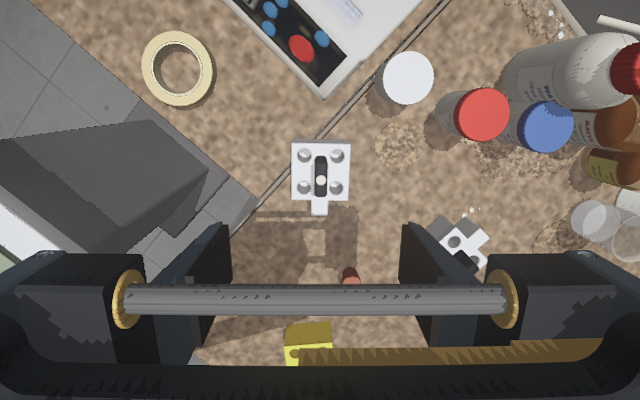

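The wrist view shows the one-rib block upright in the picture. Its top corners are near (292,142), (350,140), (351,198) and (293,199), and the rib points down to (319,212).

```bash
python3 - <<'E'
from h import *
c=np.load('pics/w0c.npz')
P=ray2z(c,[[292,142],[350,140],[351,198],[293,199],[319,213]],.042);m=P[:4].mean(0);print(P,m)
for a,b in((0,3),(1,2)):
  v=P[a]-P[b];print(np.linalg.norm(v),np.degrees(np.arctan2(v[1],v[0])))
v=P[0]-P[1];print(np.linalg.norm(v),np.degrees(np.arctan2(v[1],v[0]))-90)
print(ray2z(c,[[320.5,160]],.076),ray2z(c,[[321,178]],.076))
s=ctrl.read_state();p=s['eef_pos'];w=s['orientation'][2];d=m-p;print(p,np.cos(w)*d[0]+np.sin(w)*d[1],np.sin(w)*d[0]-np.cos(w)*d[1])
# top-view check
t=viewer.get_calibration('top');print(ray2z(t,[[360+79/4,150+118/4]],.042))
E
```

```text
[[ 0.45328449 -0.2304433   0.042     ]
 [ 0.49353462 -0.27098813  0.042     ]
 [ 0.45177682 -0.31332856  0.042     ]
 [ 0.41035236 -0.27018026  0.042     ]
 [ 0.41744128 -0.30023755  0.042     ]] [ 0.45223707 -0.27123506  0.042     ]
0.05849952219894529 42.7866121019366
0.059467865634604954 45.39693809406951
0.05713104289418177 44.791018488104925
[[ 0.46321147 -0.25883878  0.076     ]] [[ 0.45140504 -0.27049924  0.076     ]]
[ 0.43913773 -0.2724531   0.40456712] 0.010430710413059374 0.008017264132520496
[[ 0.44413229 -0.2702663   0.042     ]]
```

```bash
python3 - <<'E'
from h import *
def ov(c,im,m,yaw,box,f):
    x0,y0,x1,y1=box
    z=cv2.resize(im[y0:y1,x0:x1],None,fx=f,fy=f,interpolation=cv2.INTER_CUBIC)
    y=np.radians(yaw);R=np.array([[np.cos(y),-np.sin(y)],[np.sin(y),np.cos(y)]])
    for h,col,q in((.042,(0,0,255),[[29,29],[29,-29],[-29,-29],[-29,-9],[-47,-9],[-47,9],[-29,9],[-29,29]]),(.076,(0,255,0),[[17,6],[17,-6],[-17,-6],[-17,6]])):
        X=np.c_[(R@(np.array(q)/1000.).T).T+m[:2],np.full(len(q),h)]
        p=((proj(c,X)-[x0,y0]+.5)*f).astype(int);cv2.polylines(z,[p],True,col,1)
    return z
m=np.array([.4515,-.2705])
a=ov(np.load('pics/w0c.npz'),cv2.imread('pics/w0.png'),m,44.5,(270,120,370,230),4)
b=ov(viewer.get_calibration('top'),cv2.imread('pics/t0.png'),m,44.5,(360,160,400,200),10)
o=np.zeros((440,800,3),np.uint8);o[:,:400]=a;o[:400,400:]=b;cv2.imwrite('pics/ov.png',o)
E
```

```text
(no output)
```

View pics/ov.png

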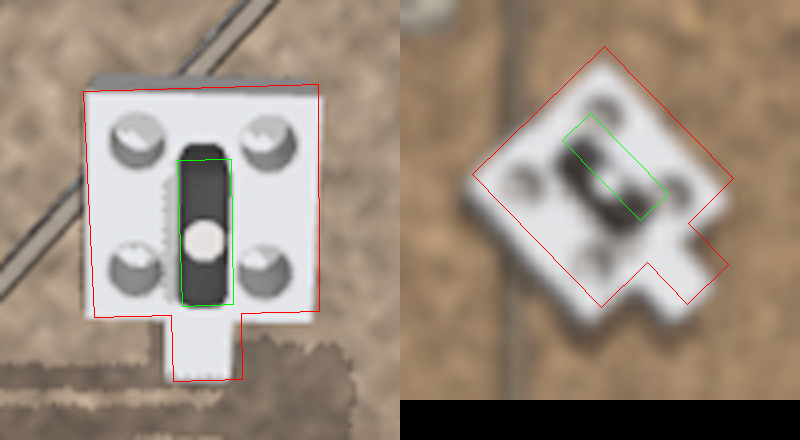

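Call:
drive_tool:
  motion:
    - [1.0,0.6,1,0,0,-0.15,0]
    - [0,0,3,0,0,0,0]
    - [0,0,3,0,0,0,0]
    - [0,0,3,0,0,0,0]
    - [0,0,3,0,0,0,0]
    - [0,0,2,0,0,0,0]
    - [0,0,1.6,0,0,0,0]
    - [0,0,0,0,0,0,0]

```text
time_s: 2.25
eef_pos: [0.4503, -0.2695, 0.236]
orientation: [-3.136, 0.001, 0.763]
force: [0.4, 0.2, -0.1]
grip_width: 0.996
```

```bash
python3 - <<'E'
from h import *
s=ctrl.read_state();print(s['eef_pos'],s['orientation'],s['force']);grab('wrist','w1.png')
E
```

```text
[ 0.45033538 -0.26945797  0.23598732] [-3.13624032e+00  1.22701072e-03  7.63046360e-01] [ 0.39602525  0.20229979 -0.14314902]
```

View pics/w1.png

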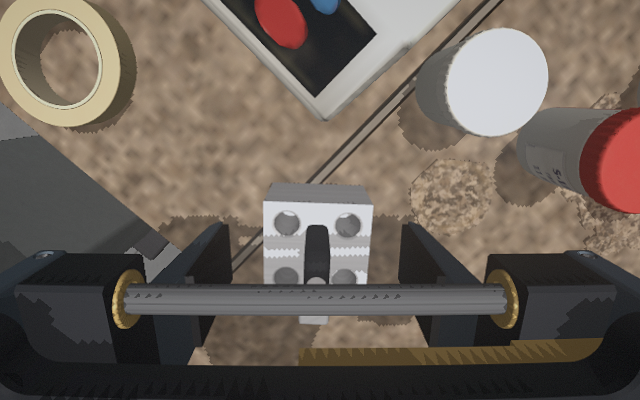

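The handle at (317,255) stands centred between the open jaws (columns 230 and 402). I'll close on it.

Call:
drive_tool:
  motion:
    - [0,0,0,0,0,0,1]
    - [0,0,0,0,0,0,1]
    - [0,0,0,0,0,0,1]
    - [0,0,0,0,0,0,1]
    - [0,0,0,0,0,0,1]
    - [0,0,0,0,0,0,1]
    - [0,0,0,0,0,0,1]
    - [0,0,0,0,0,0,1]

```text
time_s: 3.1
eef_pos: [0.4506, -0.27, 0.2388]
orientation: [3.142, 0.0, 0.764]
force: [-0.3, -0.7, 0.5]
grip_width: 0.334
```

```bash
python3 - <<'E'
from h import *
s=ctrl.read_state();p=s['eef_pos'];w=s['orientation'][2];c=viewer.get_calibration('wrist')
for q in ray2z(c,[[264,202],[372,205]],.042):
  d=q-p;print(q,np.cos(w)*d[0]+np.sin(w)*d[1],np.sin(w)*d[0]-np.cos(w)*d[1])
print(s['grip_width'],s['force'])
E
```

```text
[ 0.45242496 -0.23262659  0.042     ] 0.02715549269461234 -0.025744777293086468
[ 0.49110981 -0.27553673  0.042     ] 0.02542687382376453 0.032003029906002824
0.33387083626309677 [-0.25255357 -0.71052654  0.53470192]
```

Call:
drive_tool:
  motion:
    - [0,0,0,0,0,0,1]
    - [0,0,0,0,0,0,1]
    - [0,0,0,0,0,0,1]
    - [0,0,0,0,0,0,1]
    - [0,0,0,0,0,0,1]
    - [0,0,0,0,0,0,1]

```text
time_s: 3.7
eef_pos: [0.4504, -0.2699, 0.2387]
orientation: [-3.141, 0.0, 0.763]
force: [-1.4, 1.7, 1.9]
grip_width: 0.132
```

Call:
drive_tool:
  motion:
    - [0,0,-0.5,0,0,0,1]
    - [0,0,-1.5,0,0,0,1]
    - [0,0,-3,0,0,0,1]
    - [0,0,-3,0,0,0,1]
    - [0,0,-3,0,0,0,1]
    - [0,0,-2,0,0,0,1]
    - [0,0,-1,0,0,0,1]
    - [0,0,0,0,0,0,1]

```text
time_s: 4.5
eef_pos: [0.4508, -0.2701, 0.3798]
orientation: [3.139, -0.001, 0.764]
force: [-0.7, -0.9, -3.4]
grip_width: 0.134
```

Call:
drive_tool:
  motion:
    - [0,0,0,0,0,1.4,1]
    - [0,0,0,0,0,1.45,1]
    - [0,0,0,0,0,1.45,1]
    - [0,0,0,0,0,1.45,1]
    - [0,0,0,0,0,1.4,1]
    - [0,0,0,0,0,0,1]
    - [0,0,0,0,0,0,1]

```text
time_s: 5.2
eef_pos: [0.4505, -0.2699, 0.3775]
orientation: [-3.14, 0.002, 0.142]
force: [-0.1, -0.4, -2.6]
grip_width: 0.133
```

Call:
drive_tool:
  motion:
    - [0.2,-3,0,0,0,0,1]
    - [0.3,-4,0,0,0,0,1]
    - [0.3,-4,0,0,0,0,1]
    - [0.3,-4,0,0,0,0,1]
    - [0.3,-4,0,0,0,0,1]
    - [0.3,-4,0,0,0,0,1]
    - [0.3,-4,0,0,0,0,1]
    - [0.3,-4,0,0,0,0,1]

```text
time_s: 6.0
eef_pos: [0.4297, 0.0417, 0.3785]
orientation: [3.141, 0.0, 0.142]
force: [2.3, 0.2, -3.6]
grip_width: 0.132
```

Call:
drive_tool:
  motion:
    - [0.3,-4,0,0,0,0,1]
    - [0.3,-4,0,0,0,0,1]
    - [0.3,-4,0,0,0,0,1]
    - [0.2,-3,0,0,0,0,1]
    - [0,0,0,0,0,0,1]
    - [0,0,0,0,0,0,1]
    - [0,0,0,0,0,0,1]

```text
time_s: 6.7
eef_pos: [0.4202, 0.1896, 0.3784]
orientation: [3.141, 0.001, 0.14]
force: [-0.5, 0.7, -3.7]
grip_width: 0.131
```

```bash
python3 - <<'E'
from h import *
s=ctrl.read_state();print(s['eef_pos'],s['orientation'],s['force'],s['grip_width']);c,_=grab('wrist','w2.png');np.savez('pics/w2c.npz',**c)
E
```

```text
[0.42018783 0.18959094 0.3783899 ] [3.14076899e+00 7.83914832e-04 1.39970397e-01] [-0.46472353  0.67379184 -3.71552534] 0.1314360344696596
```

View pics/w2.png

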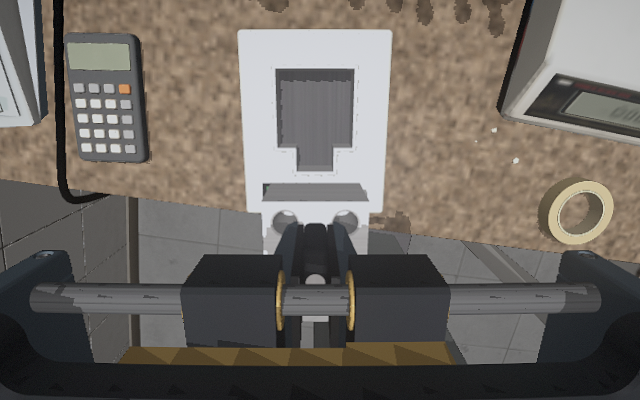

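The well is fully in view, with rim corners near (276,69), (354,69), (353,148) and (277,147). The notch runs down to (316,171), facing the held block, and the block's front top edge is at about row 202, columns 263–369.

```bash
python3 - <<'E'
from h import *
c=np.load('pics/w2c.npz');s=ctrl.read_state();p=s['eef_pos'];w=s['orientation'][2]
loc=lambda P:np.array([[np.cos(w)*d[0]+np.sin(w)*d[1],np.sin(w)*d[0]-np.cos(w)*d[1]] for d in P-p])
P=ray2z(c,[[276,69],[354,69],[353,148],[277,147]],.0455);print(P.mean(0),np.round(loc(P)*1e3,1),loc(P).mean(0)*1e3)
P=ray2z(c,[[298,171],[334,171]],.0455);print('notch',loc(P)*1e3)
P=ray2z(c,[[239,30],[391,29],[383,212],[247,212]],.044);print('box',loc(P)*1e3)
P=ray2z(c,[[263,201],[369,201]],.1817);print('blk',loc(P)*1e3)
im=cv2.imread('pics/w2.png');cv2.imwrite('pics/w2z.png',cv2.resize(im[20:260,225:405],None,fx=2.5,fy=2.5,interpolation=cv2.INTER_CUBIC))
E
```

```text
[0.49126278 0.19854446 0.0455    ] [[105.1 -32.6]
 [105.2  34. ]
 [ 37.6  35.1]
 [ 38.4 -33.6]] [71.57558893  0.75839543]
notch [[ 16.35111184 -14.87417856]
 [ 16.35710599  18.26662449]]
box [[136.46971187 -62.91340237]
 [137.33601082  64.34205273]
 [-23.92310638  66.00508427]
 [-23.92119762 -64.37391337]]
blk [[ 28.18799796 -27.16237309]
 [ 28.18981057  29.35023776]]
```

View pics/w2z.png

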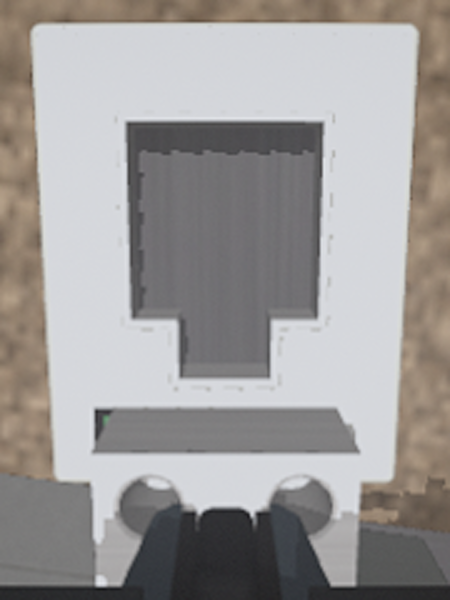

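Call:
drive_tool:
  motion:
    - [1.3,0,0,0,0,0,1]
    - [2,0,0,0,0,0,1]
    - [2,0,1,0,0,0,1]
    - [2,0,2,0,0,0,1]
    - [0,0,2,0,0,0,1]
    - [0,0,2,0,0,0,1]
    - [0,0,1,0,0,0,1]
    - [0,0,0,0,0,0,1]

```text
time_s: 7.55
eef_pos: [0.4929, 0.1998, 0.2973]
orientation: [3.141, 0.003, 0.139]
force: [0.6, -0.6, -3.7]
grip_width: 0.128
```

```bash
python3 - <<'E'
from h import *
s=ctrl.read_state();print(s['eef_pos'],s['orientation'],s['force'],s['grip_width']);c,a=grab('wrist','w3.png');np.savez('pics/w3c.npz',**c)
_,b=grab('scene','s3.png');_,t=grab('top','t3.png')
r=lambda i,x,y,w,h,f:cv2.resize(i[y:y+h,x:x+w],None,fx=f,fy=f,interpolation=cv2.INTER_CUBIC)[:,:,::-1]
o=np.zeros((600,800,3),np.uint8);o[:400,:400]=r(a,120,0,400,400,1);o[:400,400:]=r(b,175,155,100,100,4);o[400:,:400]=r(t,190,130,100,50,4);cv2.imwrite('pics/m3.png',o)
E
```

```text
[0.4928954  0.19976881 0.29731992] [3.14075590e+00 2.85086438e-03 1.38697779e-01] [ 0.56104853 -0.57293325 -3.71564879] 0.12787237494527606
```

View pics/m3.png

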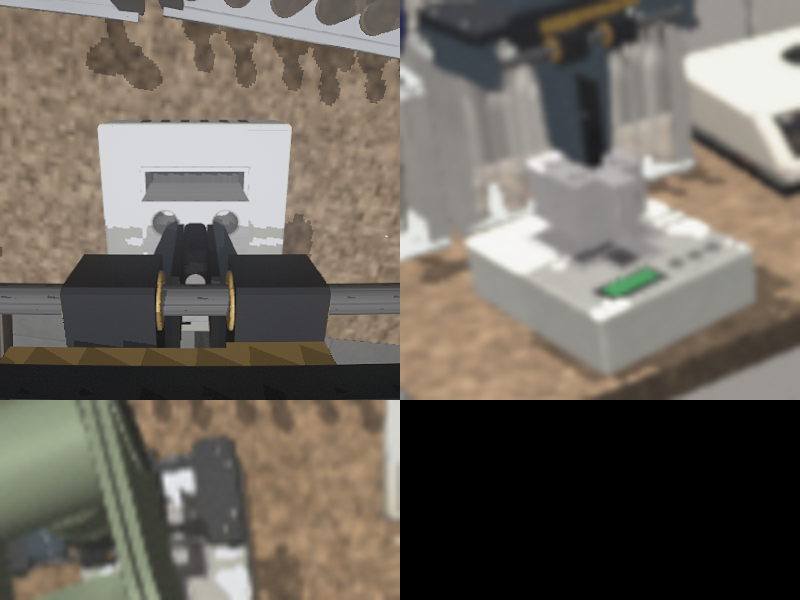

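```bash
python3 - <<'E'
from h import *
c=np.load('pics/w3c.npz');s=ctrl.read_state();p=s['eef_pos'];w=s['orientation'][2]
loc=lambda P:np.round(np.array([[np.cos(w)*d[0]+np.sin(w)*d[1],np.sin(w)*d[0]-np.cos(w)*d[1]] for d in P-p])*1e3,1)
print('rim',loc(ray2z(c,[[265,171],[366,171]],.0455)))
print('box',loc(ray2z(c,[[218,125],[411,125]],.044)))
print('blk bot',loc(ray2z(c,[[268,185],[364,185]],.0586)),'top',loc(ray2z(c,[[262,201],[369,201]],.1006)))
im=cv2.imread('pics/w3.png');cv2.imwrite('pics/w3z.png',cv2.resize(im[115:265,210:420],None,fx=3.8,fy=3.8,interpolation=cv2.INTER_CUBIC))
E
```

```text
rim [[ 32.3 -32.6]
 [ 32.2  36.3]]
box [[ 63.2 -62.9]
 [ 63.   65.3]]
blk bot [[ 25.7 -29.2]
 [ 25.6  33.3]] top [[ 27.5 -26.9]
 [ 27.4  30.2]]
```

View pics/w3z.png

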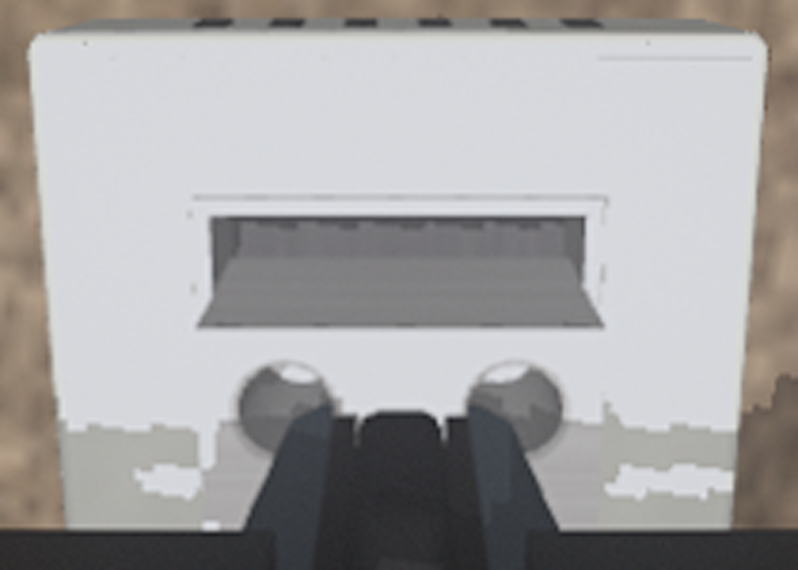

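Zoomed, the well's far rim is at row 172, columns 265–364, and the block's front bottom edge is at row 183, columns 271–361. That leaves about 4.3 mm of gap ahead and 4–5 mm on each side, so I'll lower it.

Call:
drive_tool:
  motion:
    - [-0.05,-0.05,0.6,0,0,0,1]
    - [0,0,0.8,0,0,0,1]
    - [0,0,0.8,0,0,0,1]
    - [0,0,0.8,0,0,0,1]
    - [0,0,0.7,0,0,0,1]
    - [0,0,0.3,0,0,0,1]
    - [0,0,0,0,0,0,1]

```text
time_s: 8.4
eef_pos: [0.4919, 0.2008, 0.258]
orientation: [3.141, 0.001, 0.14]
force: [0.1, 0.0, -3.2]
grip_width: 0.128
```

Call:
drive_tool:
  motion:
    - [0,0,0.2,0,0,0,1]
    - [0,0,0.15,0,0,0,1]
    - [0,0,0.1,0,0,0,1]
    - [0,0,0,0,0,0,1]
    - [0,0,0,0,0,0,1]

```text
time_s: 8.9
eef_pos: [0.492, 0.2008, 0.2543]
orientation: [3.142, -0.0, 0.14]
force: [-0.2, 0.4, -3.4]
grip_width: 0.13
```

Call:
drive_tool:
  motion:
    - [0,0,0.1,0,0,0,1]
    - [0,0,0.05,0,0,0,1]
    - [0,0,0.05,0,0,0,1]
    - [0,0,0,0,0,0,1]
    - [0,0,0,0,0,0,1]

```text
time_s: 9.4
eef_pos: [0.4921, 0.2008, 0.2528]
orientation: [-3.142, -0.001, 0.14]
force: [-0.3, -0.8, 4.5]
grip_width: 0.128
```

It touches down at TCP z 0.2528, against 0.2527 expected for the floor. Releasing now.

Call:
drive_tool:
  motion:
    - [0,0,0,0,0,0,0.4]
    - [0,0,0,0,0,0,0.4]
    - [0,0,0,0,0,0,0.4]
    - [0,0,0,0,0,0,0.4]
    - [0,0,0,0,0,0,0.4]
    - [0,0,0,0,0,0,0.4]
    - [0,0,0,0,0,0,0.4]

```text
time_s: 10.1
eef_pos: [0.492, 0.2009, 0.2522]
orientation: [3.141, -0.0, 0.14]
force: [0.1, -0.3, -0.1]
grip_width: 0.599
```

Call:
drive_tool:
  motion:
    - [0,0,-1,0,0,0,0.4]
    - [0,0,-3,0,0,0,0.4]
    - [0,0,-3,0,0,0,0.4]
    - [0,0,-3,0,0,0,0.4]
    - [-3,0,-2,0,0,0,0.4]
    - [-4,0,0,0,0,0,0.4]
    - [0,0,0,0,0,0,0.4]
    - [0,0,0,0,0,0,0.4]

```text
time_s: 10.9
eef_pos: [0.4222, 0.191, 0.3732]
orientation: [-3.141, -0.002, 0.14]
force: [-0.3, 0.4, 1.3]
grip_width: 0.597
```

```bash
python3 - <<'E'
from h import *
s=ctrl.read_state();print(s['eef_pos'],s['force'],s['grip_width']);c,a=grab('wrist','w4.png');_,b=grab('scene','s4.png');_,t=grab('top','t4.png')
r=lambda i,x,y,w,h,f:cv2.resize(i[y:y+h,x:x+w],None,fx=f,fy=f,interpolation=cv2.INTER_CUBIC)[:,:,::-1]
o=np.zeros((600,800,3),np.uint8);o[:,:400]=r(a,220,0,200,300,2);o[:400,400:]=r(b,175,155,100,100,4);o[400:,400:]=r(t,360,140,100,50,4);cv2.imwrite('pics/m4.png',o)
E
```

```text
[0.42216564 0.19102283 0.37323747] [-0.27204521  0.36026882  1.25497159] 0.5966880672423284
```

View pics/m4.png

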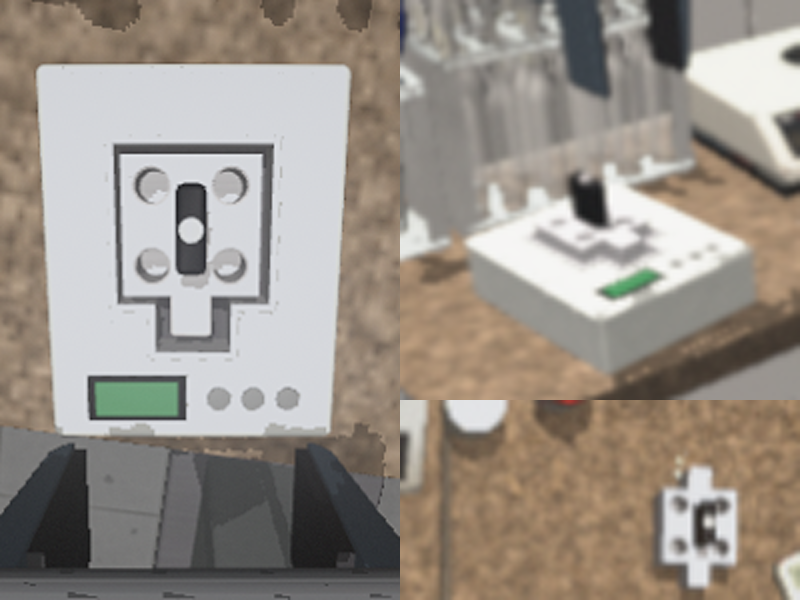

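The block sits centred and level in the well, with its rib in the notch. The two-rib block hasn't moved, and the gripper is clear.

```bash
python3 -c "
from h import *
print(workorder.finish_job())"
```

```text
the job is handed in; nothing more can be done
None
```

The one-rib block is in the heater's well. I gripped it by its handle, turned it about 36° so the rib faced the notch, lowered it to the floor and only then opened the gripper. I handed the job in at about 11 s of the 38 s allowed.

- **Seating:** the block touched down with the tool at z 0.2528 m, against 0.2527 m expected for the well floor. The contact force was about 4.5 N.
- **Last pictures:** the block sits level with a gap all round and its rib in the notch. The two-rib block stands where it was, and the gripper is clear of everything.
- **Disagreement:** the top and wrist cameras differed by about 5 mm on positions, mostly along world x. I went by the wrist camera's close views, and the fit bore that out.
- **Verdict:** the hand-in reported none.

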